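# Seat the pedal linkage and hold the slide on its mark

### The job

On the linkage setting rig, press the foot pedal all the way down to its stop and let it come fully back up, so that the linkage seats. Then take the upright black handle of the spring-loaded slide, pull it toward the front of the rig until the slide's pointer stands within the width of the dark steel mark clip on the rule, and keep it held still there so that the linkage can be clamped: finish while holding it, do not let go. Leave the piston, the bolt tin and the spray can where they stand.

Things in the scene. Friction and masses are not known exactly. Their poses are not given: they have to be found in the camera images.
- rig: Grey base plate, 310 x 280 x 12 mm, fixed to the bench. Origin on the bench, 25 mm toward the front of the plate's centre; z up, its -x is the rig's front (toward the robot, turned up to 0.4 rad), the way the slide is pulled. The slide is on its left (+y) half, the pedal on its right (-y) half. Apart from the handle and the pedal, nothing on it is higher than 52 mm above the bench.
- draw_slide: Steel carriage, 46 x 36 mm, with an upright round black handle, 22 mm diameter, reaching from 46 to 118 mm above the bench. Origin on the handle's axis at bench height, axes as the rig's; home at x 50, y 70 mm in the rig's frame. Slides along the rig's -x only, 80 mm to a hard end. A spring pulls it home (+x): 3.6 N at home, 1.2 N more per cm; let go, it runs home.
- handle (a point): Point on the axis of the black handle, 85 mm above the bench: a good height to grip.
- pointer_tip (a point): Tip of the slide's pointer, a small dark steel nib on the left (rig +y) side of the carriage, 34 mm from the handle's axis, at the same rig x as the handle's axis, 27 mm above the bench.
- mark_clip: Dark steel clip on the aluminium rule left of the slide, fixed: 8 mm wide (rig x), 26 mm long (rig y), 14 mm tall plus a small round screw head on top (42 mm above the bench). Set anew each time, 25 to 60 mm in front of the pointer's home. Origin under the middle of its edge next to the slide; axes as the rig's.
- mark (a point): Point on the clip's middle line near its edge next to the slide, 27 mm above the bench; axes as the rig's. The pointer is on the mark when its tip has the same rig x as this point. The tip passes it 4 mm away in y.
- pedal (a joint): Hinge angle of the pedal, rad: 0 = up at rest (sloping up 0.38 rad toward the front), 0.30 = down on its stop. Hinge axis parallel to the rig's y, through x 100, y -75 mm in the rig's frame, 35 mm above the bench; the free end points to the rig's front. A spring lifts it: 2.5 N at the pad to start it, 9 N at the stop; let go, it comes up.
- pedal_pad (a point): Middle of the pedal's top face (rubber tread, 62 mm along the pedal x 52 mm wide), 120 mm from the hinge and 8 mm above the hinge plane of the pedal; it is about 87 mm above the bench at rest and goes down about 35 mm (and 9 mm toward the front) to the stop.
- piston: Bystander: light grey engine piston, 55 mm diameter, 54 mm tall, standing to the left of the rig; origin under its centre.
- bolt_tin: Bystander: low round tin of bolts, 72 x 77 x 37 mm, to the right of the rig; origin under its centre.
- spray_bare: Bystander: worn bare spray can with red button, 68 mm diameter, 146 mm tall, to the right of the rig behind the tin; origin under its centre.

How it is judged:
By the outcome, as a careful person would: the job done as asked, in the order asked, and still so for the second after the job is handed in, while the arm keeps its last pose, push and grip.
It also fails if it takes over 48 s, if anything falls off the work surface, if the arm or the gripper's body presses on something with over 40 N, if the wrist force passes 120 N, or if a joint passes its speed limit or range.

### The arm

A 6-joint arm with a two-finger parallel gripper is mounted at the origin on a cart in front of the work surface, level with it; the furniture and walls round the work are solid. World frame = base frame: x ahead of the robot, y to its left, z up, the work surface at z = 0. Lengths are in mm, angles in rad, forces in N, time in s.
With the tool pointing down it reaches from about 200 to 875 mm from the base axis. Payload 3.4 kg.
Tool frame: the origin (TCP) lies midway between the tips of the shut fingers; the grasp point (between the pads) lies 19 mm behind it; z points along the fingers, y is the line along which they close (so a half turn about z gives the same grasp; the last joint's range is limited). The gripper opens to 94 mm and grips with 3 to 60 N. Pads are 16 mm wide; open, the fingers measure 119 mm over their backs; the gripper's body (75 mm by 177 mm) begins 78 mm behind the grasp point.
Start: joints at [1.132, 0.276, 1.505, -0, 1.361, -0.121], TCP at [179.693, 546.238, 205.493] pointing down, gripper open.
Joint ranges: [-2.89, 2.89], [-0.75, 2.08], [0.22, 2.7], [-1.18, 4.32], [0.11, 2.71], [-2.7, 2.7]. Speed limits (rad/s): [2.57, 2.57, 3.14, 3.14, 3.14, 3.14].

### API

Orientations are given as [roll, pitch, yaw] about the fixed x, y, z axes, in that order (R = Rz(yaw) Ry(pitch) Rx(roll)).
In Python, from rig import readout, imaging, job, spotter gives the robot as it stands.
- The arm moves only by the shell command python3 -m creep 'ROWS' [OPENING] [FORCE]. ROWS is JSON, a list of rows, each a list of 2 entries, a list of its own where there are three numbers: the shift along the tool's x, y, z in units of 30 mm (1.0 is 30 mm), then the turn, a rotation vector about the tool's x, y, z in units of 5 degrees (1.0 is 5 degrees). In form: [[[tx, ty, tz], [ax, ay, az]], ...]. A call has 1 to 5 rows; each row is the pose to reach, as a shift and turn from the pose commanded when the call began, along the tool's axes at that moment; what a row does not reach only later rows make up. A row lasts 1/10 s, in which the tool goes at most 50 mm and 8.59 degrees, less where a joint would pass 70% of its speed; a pose out of reach is approached as far as the arm can. A call with a gripper value outside its range is refused whole. OPENING is the opening, from 0 (shut) to 1 (fully open), set as the call begins (- or left out, the last holds). The fingers move at their own pace and stop on an object; FORCE is the grip in N (left out, the last holds). Time passes only in rows, so rows that repeat a pose let the fingers close. It gives the time, the measured TCP pose, the force, the opening and the grip force at its end, in the units of the state.
- readout.sense(): the state, without advancing time (a new reading comes with each control period).
- imaging.read_camera(name): name is "side" or "top" or "wrist"; returns a dict with "color" (480x640x3 uint8, red, green, blue), "camera_matrix" (3x3 intrinsics, pixels), "rvec" (rotation vector, rad) and "tvec" (3), from world to camera coordinates, as OpenCV has them; the wrist camera has in their place "tool_from_camera" (4x4, takes a point from camera to tool coordinates, whose origin is the TCP and whose axes are the flange's). Camera axes: x right, y down, z forward; pixel columns grow to the right and rows downward; lengths in mm; the calibration is good to about 2 mm. A picture is of the moment at which its call begins: read the wrist's pose just before it. There is no depth.
- job.close_job(): hands the job in; it is judged then, once.
Trained networks look in the newest picture that a camera, given by its name, has taken for a name from the list of things; names that differ only in an ending like _2 or _b are one class to them, and where a whole thing is asked for, a point or a joint stands for the part that bears it (a point fixed in the world has none). Each returns a list of dicts, best first, with "conf" (0 to 1); they miss things now and then, are a little off and sometimes report something else, mostly with a low value. They report only what shows in the picture. A call takes as long as a camera call.
- spotter.search_frame(target, camera): "extent" ([left, top, width, height] in pixels, round what is visible of it).
- spotter.silhouettes(target, camera): "mask" (480x640 bool, what is visible of it) and "extent" ([left, top, width, height] in pixels, round what is visible of it).
- spotter.place_of(target, camera): "uv" ([column, row] in pixels: a listed point, or the origin of a listed thing).
The state is a dict: "time_s": time; "q": joint angles; "joint_velocities": joint speeds; "joint_efforts": joint torques, N m; "eef_pos": TCP position; "eef_rot": TCP orientation; "contact_force": force on the tool from outside, world axes, zero at the start; "ft_torque": the same for the moment, N m; "width": finger opening in mm; "gripper_force": force on a finger pad.
Only numpy, scipy, OpenCV 4.12 (cv2) and the standard library are available. Lean on these libraries where they do the work, as an engineer would, in place of code of your own. Each camera call takes 0.05 s, during which the arm holds its last target. There are 200 camera calls.

## Working session

There is one attempt and no reset: what is moved stays moved. The work goes in short steps, Python scripts to look and compute and a shell command to move; the robot and the scene stay as the last step left them, time stands still between calls to the robot, and variables do not carry over. Pictures are saved under pics/ and viewed, at most 10 in all, crops included, and the job is handed in when it is done.

```bash
ls; mkdir -p pics; cat > h.py <<'E'
import numpy as np, cv2, json
from scipy.spatial.transform import Rotation as R
from rig import readout, imaging, job, spotter
def pose():
    s=readout.sense(); return s,np.array(s["eef_pos"]),R.from_euler('xyz',s["eef_rot"]).as_matrix()
def cam(name):
    s,p,M=pose(); c=imaging.read_camera(name); K=np.array(c["camera_matrix"])
    if "rvec" in c:
        Rc=cv2.Rodrigues(np.array(c["rvec"],float))[0]; t=np.array(c["tvec"]).ravel()
        Rw=Rc.T; o=-Rc.T@t
    else:
        T=np.array(c["tool_from_camera"]); Rw=M@T[:3,:3]; o=M@T[:3,3]+p
    return c["color"],K,Rw,o
def onz(uv,z,K,Rw,o):
    d=Rw@np.linalg.solve(K,[uv[0],uv[1],1]); return o+d*(z-o[2])/d[2]
def proj(P,K,Rw,o):
    q=K@(Rw.T@(np.array(P)-o)); return q[:2]/q[2]
def save(n,img): cv2.imwrite('pics/'+n,img[:,:,::-1])
def totool(P,yaw_turn=None):
    s,p,M=pose(); return M.T@(np.array(P)-p)/30
E
python3 - <<'E'
from h import *
s,p,M=pose(); print(s); print(M.round(3))
Z={'handle':85,'pointer_tip':27,'mark':27,'pedal_pad':87,'rig':0,'draw_slide':0,'mark_clip':0,'piston':0,'bolt_tin':0,'spray_bare':0}
for c in('top','side'):
    im,K,Rw,o=cam(c); save(c+'.png',im); print(c,o.round())
    for n,z in Z.items():
        r=spotter.place_of(n,c)
        for d in r[:2]: print(n,round(d['conf'],2),np.round(d['uv'],1),onz(d['uv'],z,K,Rw,o).round(1))
E
```

```text
pics
{'time_s': 0.0, 'q': array([ 1.13199887e+00,  2.76566475e-01,  1.50607875e+00,  2.03661211e-05,
        1.36071727e+00, -1.21023796e-01]), 'joint_velocities': array([ 0.00123119, -0.00084282,  0.00056628,  0.00162131, -0.00047672,
        0.00149896]), 'joint_efforts': array([-5.49961933e-04, -4.04592919e+01, -2.37228173e+01,  7.01093464e-02,
        3.44104017e-02, -1.36167591e-04]), 'eef_pos': array([179.43356201, 545.70259842, 204.64269168]), 'eef_rot': array([-3.13983816e+00, -2.33435709e-04,  2.82381452e+00]), 'contact_force': array([-0.17520985,  0.57388936, -0.85062004]), 'ft_torque': array([ 0.01443502,  0.01465821, -0.00067926]), 'gripper_force': 0.0, 'width': 93.7615913608891}
[[-0.95   0.312 -0.001]
 [ 0.312  0.95  -0.002]
 [ 0.    -0.002 -1.   ]]
top [ 460.   13. 1071.]
handle 0.65 [304.6 230.9] [621.5  52.1  85. ]
pointer_tip 0.57 [288.  233.4] [624.3  92.8  27. ]
mark 0.57 [284.1 248.5] [588.8 100.8  27. ]
pedal_pad 0.78 [367.9 265.3] [548.7 -86.7  87. ]
rig 0.56 [330.9 259.3] [568.8  -8.3   0. ]
draw_slide 0.82 [302.1 236.5] [621.8  61.1   0. ]
mark_clip 0.53 [287
[... 410 characters left out ...]
5.4] [ 484.3 -200.4   27. ]
mark 0.44 [317.4 288.9] [593.6  96.9  27. ]
pedal_pad 0.75 [334.1 201.2] [549.9 -91.9  87. ]
pedal_pad 0.71 [357.1 195.7] [ 501.  -108.8   87. ]
rig 0.73 [331.7 260.8] [560.4  -8.1   0. ]
rig 0.68 [318.3 287.5] [590.9  66.1   0. ]
draw_slide 0.87 [299.6 283.4] [625.9  52.7   0. ]
draw_slide 0.67 [316.8 290.4] [594.1  73.5   0. ]
mark_clip 0.46 [318.6 292. ] [590.9  77.9   0. ]
mark_clip 0.3 [359.2 197.1] [ 478.6 -233.8    0. ]
piston 0.66 [296.4 342.5] [633.5 193.3   0. ]
piston 0.21 [301. 282.] [623.2  49.1   0. ]
bolt_tin 0.87 [360.3 196.5] [ 475.6 -236.2    0. ]
bolt_tin 0.43 [303.5 284.3] [618.6  55.7   0. ]
spray_bare 0.66 [301.7 190.7] [ 615.5 -272.     0. ]
```

```bash
python3 - <<'E'
import cv2,numpy as np
a=cv2.imread('pics/top.png')[170:340,220:470];b=cv2.imread('pics/side.png')[150:370,240:420]
a=cv2.resize(a,None,fx=1.76*1.6*.57*1.1,fy=1.76*1.6*.57*1.1,interpolation=2);b=cv2.resize(b,(340,416),interpolation=2)
a=a[:600,:450];h=600;c=np.zeros((h,800,3),np.uint8);c[:a.shape[0],:a.shape[1]]=a;c[:416,455:795]=b;cv2.imwrite('pics/c1.png',c)
E
```

```text
(no output)
```

View pics/c1.png

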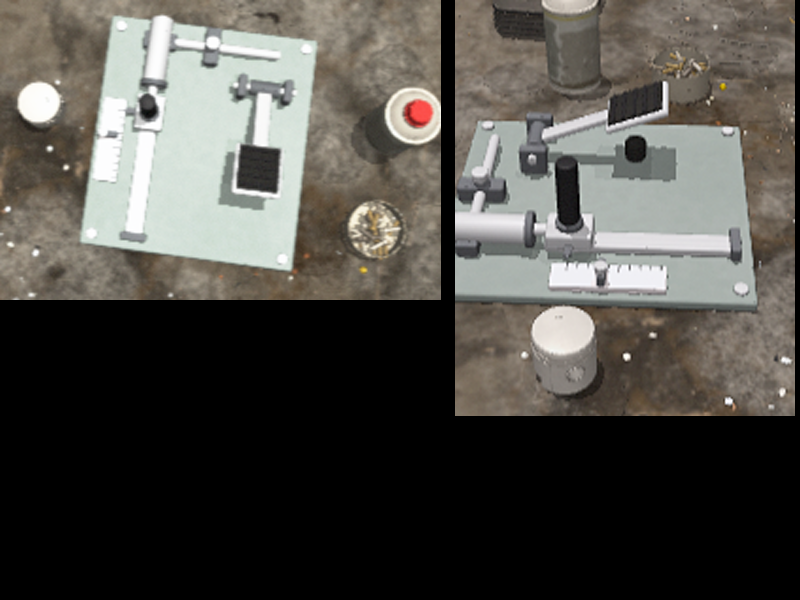

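The crop shows the black handle at about (304,231) and the clip at about (285,247) in the top image, with the pedal pad at about (368,265). The rig yaw comes out near -0.11. Next I move above the rig with the tool turned, for a close look.

```bash
python3 -m creep '[[[-17.1,-13.5,-1.8],[0,0,15.6]],[[-17.1,-13.5,-1.8],[0,0,15.6]],[[-17.1,-13.5,-1.8],[0,0,15.6]],[[-17.1,-13.5,-1.8],[0,0,15.6]],[[-17.1,-13.5,-1.8],[0,0,15.6]]]' 0
python3 - <<'E'
from h import *
c=imaging.read_camera('wrist');print(np.round(c["tool_from_camera"],3),c["camera_matrix"])
s,p,M=pose();print(s['q'],p,M.round(3));d=M.T@(np.array([540,0,260])-p)/30
t=R.from_matrix(M.T@np.array([[.11,.994,0],[.994,-.11,0],[0,0,-1.]]).T.T).as_rotvec(degrees=True)/5
print(d,t)
E
```

```text
time_s: 1.6
eef_pos: [317.9, 336.9, 226.4]
eef_rot: [3.141, -0.0, 2.068]
contact_force: [1.0, 0.7, 1.0]
width: 57.5
gripper_force: 0.0
[[  -0.      -0.972   -0.236   68.995]
 [   1.      -0.       0.       0.593]
 [  -0.      -0.236    0.972 -178.328]
 [   0.       0.       0.       1.   ]] [[358.8020846    0.         326.82689158]
 [  0.         358.8020846  245.45677272]
 [  0.           0.           1.        ]]
[ 0.6538461   0.09116275  1.68869768 -0.00841638  1.36074761  0.16775358] [322.57172583 330.56902704 227.08181873] [[-0.469  0.883  0.006]
 [ 0.883  0.469 -0.006]
 [-0.008  0.002 -1.   ]]
[-13.13897281   1.23975369  -0.98989701] [0.05324859 0.0804043  6.85321016]
```

```bash
python3 - <<'E'
from h import *
s,p,M=pose();print(M.T@(np.array([600,50,190])-p)/30)
E
```

```text
[-12.58560696   3.78219036   1.34505999]
```

```bash
python3 -m creep '[[[-12.6,3.8,1.3],[0,0,6.8]],[[-12.6,3.8,1.3],[0,0,6.8]],[[-12.6,3.8,1.3],[0,0,6.8]],[[-12.6,3.8,1.3],[0,0,6.8]],[[-12.6,3.8,1.3],[0,0,6.8]]]'
python3 -m creep '[[[0,0,0],[0,0,0]]]'
python3 - <<'E'
from h import *
s,p,M=pose();print(p,M.round(3));print(M.T@(np.array([600,50,190])-p)/30)
E
```

```text
time_s: 2.15
eef_pos: [496.3, 163.1, 201.5]
eef_rot: [3.141, -0.001, 1.478]
contact_force: [-1.0, 0.8, 0.5]
width: 13.0
gripper_force: 0.0
time_s: 2.25
eef_pos: [499.2, 160.3, 200.5]
eef_rot: [3.14, 0.002, 1.475]
contact_force: [-0.4, -0.2, -0.4]
width: 5.4
gripper_force: 0.0
[499.15076099 160.33250558 200.51700154] [[ 0.096  0.995  0.002]
 [ 0.995 -0.096 -0.002]
 [-0.002  0.002 -1.   ]]
[-3.33840144  3.69752515  0.36436148]
```

```bash
python3 -m creep '[[[-1.1,1.2,0.3],[0,0,0]],[[-2.2,2.4,0.3],[0,0,0]],[[-3.3,3.7,0.3],[0,0,0]],[[-3.3,3.7,0.3],[0,0,0]],[[-3.3,3.7,0.3],[0,0,0]]]'
python3 - <<'E'
from h import *
s,p,M=pose();print(p)
im,K,Rw,o=cam('wrist'); save('w1.png',im)
Z={'handle':85,'pointer_tip':27,'mark':27,'pedal_pad':87,'rig':0,'draw_slide':0,'mark_clip':0}
for n,z in Z.items():
    for d in spotter.place_of(n,'wrist')[:2]: print(n,round(d['conf'],2),np.round(d['uv'],1),onz(d['uv'],z,K,Rw,o).round(1))
E
```

```text
time_s: 2.75
eef_pos: [596.4, 56.0, 191.9]
eef_rot: [-3.14, -0.001, 1.479]
contact_force: [-0.5, -0.1, -0.5]
width: 0.4
gripper_force: 0.0
[596.43734805  55.98219506 191.89477796]
handle 0.61 [359.4 240.4] [623.2  57.8  85. ]
pointer_tip 0.65 [355.  192.6] [626.3  91.1  27. ]
pedal_pad 0.64 [353.9  79. ] [627.5 179.2  87. ]
rig 0.64 [305.  285.2] [566.5  -6.7   0. ]
draw_slide 0.9 [352.2 220.6] [623.1  59.7   0. ]
mark_clip 0.56 [317.2 188.7] [590.   95.9   0. ]
```

View pics/w1.png

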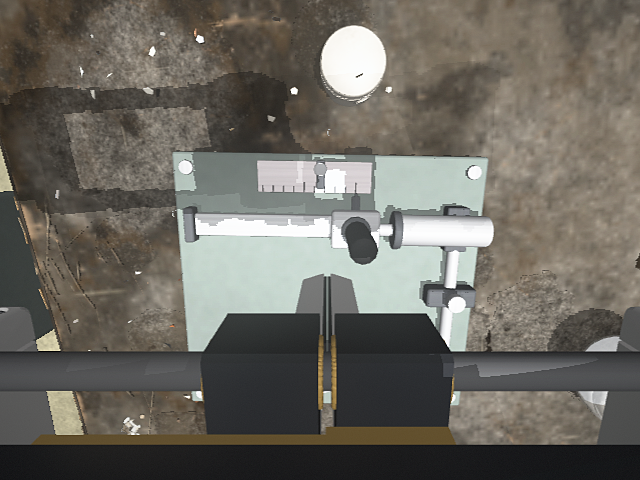

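```bash
python3 - <<'E'
import cv2
a=cv2.imread('pics/w1.png')[150:270,290:400];cv2.imwrite('pics/w1z.png',cv2.resize(a,None,fx=5,fy=5,interpolation=0))
E
```

```text
(no output)
```

View pics/w1z.png

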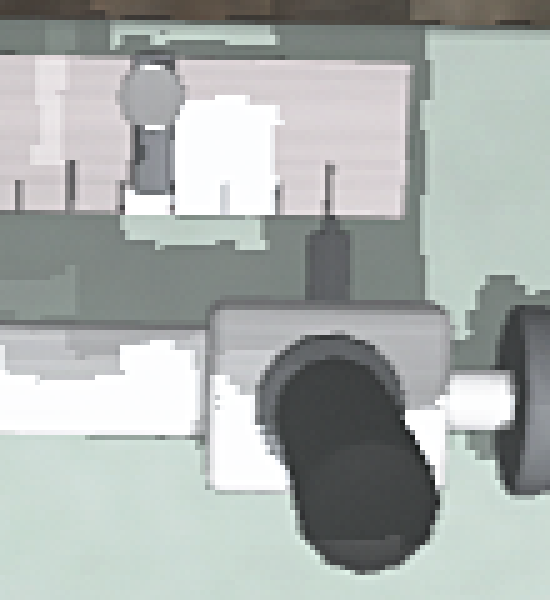

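```bash
python3 - <<'E'
from h import *
im,K,Rw,o=cam('wrist')
A=onz((185,167),14,K,Rw,o);B=onz((474,172.5),14,K,Rw,o);d=B-A;print('yaw',np.arctan2(d[1],d[0]),np.hypot(*d[:2]))
yaw=np.arctan2(d[1],d[0])
P=onz((355.7,194),27,K,Rw,o)
for z in(27,36):
    C=onz((320.7,189),z,K,Rw,o);e=C-P
    print(P,C,e[0]*np.cos(yaw)+e[1]*np.sin(yaw), -e[0]*np.sin(yaw)+e[1]*np.cos(yaw))
h=onz((290.+368/5,150+505/5),118,K,Rw,o);b=onz((290.+330/5,150+400/5),46,K,Rw,o);print('handle top,base',h,b)
E
```

```text
yaw -0.10809806536347111 281.72324206403005
[626.84985967  90.23482124  27.        ] [594.03288521  97.92707055  27.        ] -33.45532358220361 4.106803649054885
[626.84985967  90.23482124  27.        ] [594.24547222  98.65014091  36.        ] -33.32198779546935 4.848589023360944
handle top,base [623.14974883  57.83817276 118.        ] [623.43543226  59.19055921  46.        ]
```

```bash
python3 -m creep '[[[-1.2,-0.3,0],[0,0,0]],[[-2.4,-0.6,0],[0,0,0]],[[-3.6,-0.9,0],[0,0,0]],[[-4.7,-1.2,1],[0,0,0]],[[-4.7,-1.2,2],[0,0,0]]]'
python3 -m creep '[[[0,0,0],[0,0,0]],[[0,0,0],[0,0,0]]]'
python3 - <<'E'
from h import *
s,p,M=pose();print(p,s['contact_force'],M.round(3));print(M.T@(np.array([549,-84,90])-p)/30)
for n,z in(('side',0),('top',0)):
    im,K,Rw,o=cam(n); save(n+'2.png',im)
    for d in spotter.place_of('pedal_pad',n)[:2]: print(d['conf'],d['uv'],onz(d['uv'],87,K,Rw,o),proj([549,-84,87],K,Rw,o))
E
```

```text
time_s: 3.7
eef_pos: [547.6, -84.9, 133.1]
eef_rot: [3.139, 0.002, 1.477]
contact_force: [0.4, 0.1, -0.0]
width: 0.1
gripper_force: 0.0
time_s: 3.9
eef_pos: [548.1, -81.1, 132.8]
eef_rot: [-3.141, -0.0, 1.48]
contact_force: [1.3, 0.1, 0.5]
width: 0.5
gripper_force: 0.0
[548.06615836 -81.08292259 132.75814258] [1.26457362 0.06854979 0.53608828] [[ 0.09   0.996 -0.   ]
 [ 0.996 -0.09   0.   ]
 [ 0.    -0.    -1.   ]]
[-0.09470269  0.0402242   1.4252143 ]
0.55 [332.9, 203.9] [552.98881601 -82.41557747  87.        ] [334.81394797 203.37885498]
```

```bash
python3 -m creep '[[[-0.1,0,0.6],[0,0,0]],[[-0.1,0,1.2],[0,0,0]],[[-0.1,0.03,1.5],[0,0,0]],[[-0.1,-0.02,1.7],[0,0,0]],[[-0.1,-0.08,1.9],[0,0,0]]]'
python3 -m creep '[[[0,-0.04,0.15],[0,0,0]],[[0,-0.09,0.3],[0,0,0]],[[0,-0.14,0.45],[0,0,0]],[[0,-0.19,0.6],[0,0,0]],[[0,-0.19,0.6],[0,0,0]]]'
```

```text
time_s: 4.6
eef_pos: [545.7, -83.8, 76.0]
eef_rot: [3.141, -0.0, 1.481]
contact_force: [-0.3, 0.8, 3.9]
width: 0.4
gripper_force: 1.5
time_s: 5.1
eef_pos: [540.7, -83.3, 57.8]
eef_rot: [3.139, -0.001, 1.48]
contact_force: [0.3, 3.1, 5.1]
width: 0.5
gripper_force: 2.9
```

```bash
python3 -m creep '[[[0,-0.02,0.1],[0,0,0]],[[0,-0.04,0.2],[0,0,0]],[[0,-0.04,0.25],[0,0,0]],[[0,-0.04,0.3],[0,0,0]],[[0,-0.04,0.3],[0,0,0]]]'
```

```text
time_s: 5.6
eef_pos: [539.8, -83.2, 51.9]
eef_rot: [3.138, -0.0, 1.48]
contact_force: [-4.1, 3.2, 21.7]
width: 0.4
gripper_force: 10.9
```

```bash
python3 -m creep '[[[0,0,0.05],[0,0,0]],[[0,0,0.05],[0,0,0]],[[0,0,0.05],[0,0,0]]]'
python3 - <<'E'
from h import *
im,K,Rw,o=cam('side'); cv2.imwrite('pics/s3.png',cv2.resize(im[140:300,250:420,::-1],None,fx=3.5,fy=3.5,interpolation=2))
E
```

```text
time_s: 5.9
eef_pos: [539.8, -83.2, 51.5]
eef_rot: [3.137, -0.0, 1.48]
contact_force: [-5.8, 5.0, 28.9]
width: 0.3
gripper_force: 14.4
```

View pics/s3.png

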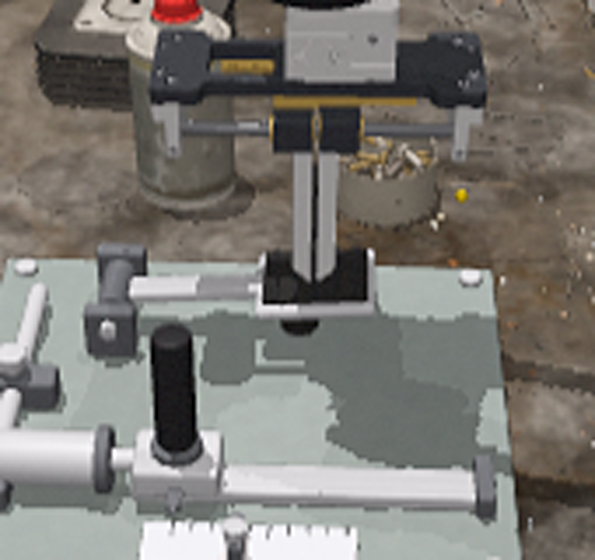

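The pedal is down on its stop: the pad meets the black buffer at about (300,325) in the crop, and the force is rising with almost no further travel. Now I raise the tool in a controlled way.

```bash
python3 -m creep '[[[0,0.1,-0.4],[0,0,0]],[[0,0.2,-0.8],[0,0,0]],[[0,0.3,-1.2],[0,0,0]],[[0,0.3,-1.5],[0,0,0]],[[0,0.3,-2.1],[0,0,0]]]'
python3 -m creep '[[[0,0,-1],[0,0,0]],[[0,0,-2],[0,0,0]],[[0,0,-2.5],[0,0,0]],[[0,0,-2.5],[0,0,0]],[[0,0,-2.5],[0,0,0]]]' 0.6
python3 - <<'E'
from h import *
s,p,M=pose();print(p,s['contact_force'],M.round(3));print(M.T@(np.array([623.2,57,180])-p)/30)
im,K,Rw,o=cam('side'); cv2.imwrite('pics/s4.png',cv2.resize(im[140:300,250:420,::-1],None,fx=3,fy=3,interpolation=2))
E
```

```text
time_s: 6.45
eef_pos: [546.3, -84.4, 109.2]
eef_rot: [-3.139, 0.0, 1.481]
contact_force: [-0.0, -0.2, -0.4]
width: 0.5
gripper_force: 0.0
time_s: 6.95
eef_pos: [546.9, -84.5, 184.3]
eef_rot: [-3.141, 0.0, 1.48]
contact_force: [0.1, -0.0, -0.2]
width: 37.1
gripper_force: 0.0
[546.89075936 -84.48047688 184.26728945] [ 0.08642119 -0.0144954  -0.18956069] [[ 0.09   0.996 -0.001]
 [ 0.996 -0.09  -0.   ]
 [-0.    -0.001 -1.   ]]
[4.92654913 2.1073148  0.13960078]
```

View pics/s4.png

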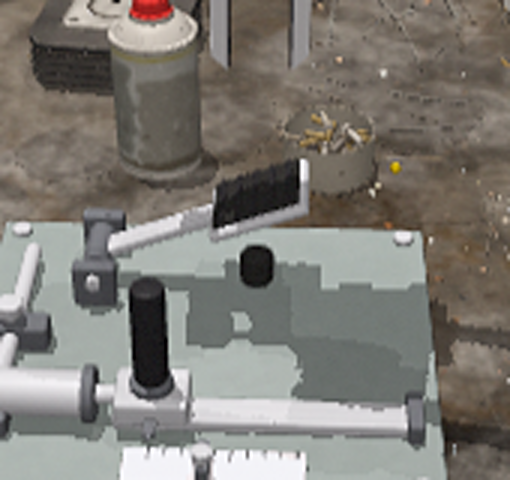

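The pedal is fully up again, with its pad at about (260,195) in the crop. Next the handle.

```bash
python3 -m creep '[[[1.3,0.5,0],[0,0,0.2]],[[2.6,1.1,0],[0,0,0.2]],[[3.9,1.6,0],[0,0,0.2]],[[4.9,2.1,0],[0,0,0.2]],[[4.9,2.1,0],[0,0,0.2]]]' 0.6
python3 -m creep '[[[0,0,0],[0,0,0]],[[0,0,0],[0,0,0]]]'
python3 - <<'E'
from h import *
s,p,M=pose();print(p,M.round(3));print(M.T@(np.array([623.2,57,66])-p)/30)
E
```

```text
time_s: 7.5
eef_pos: [624.3, 60.0, 182.5]
eef_rot: [-3.139, -0.002, 1.467]
contact_force: [-0.9, -0.3, -0.4]
width: 56.5
gripper_force: 0.0
time_s: 7.7
eef_pos: [622.4, 55.4, 183.8]
eef_rot: [-3.139, 0.001, 1.462]
contact_force: [1.2, -0.2, -0.3]
width: 56.4
gripper_force: 0.0
[622.35378561  55.43834734 183.83924603] [[ 0.108  0.994 -0.003]
 [ 0.994 -0.108 -0.001]
 [-0.001 -0.002 -1.   ]]
[0.05846872 0.03210251 3.92785473]
```

```bash
python3 -m creep '[[[0.05,0.03,1],[0,0,0]],[[0.05,0.03,2],[0,0,0]],[[0.05,0.03,3],[0,0,0]],[[0.05,0.03,3.9],[0,0,0]],[[0.05,0.03,3.9],[0,0,0]]]'
python3 -m creep '[[[0,0,0],[0,0,0]],[[0,0,0],[0,0,0]],[[0,0,0],[0,0,0]],[[0,0,0],[0,0,0]],[[0,0,0],[0,0,0]]]' 0 30
python3 -m creep '[[[0,0,0],[0,0,0]],[[0,0,0],[0,0,0]],[[0,0,0],[0,0,0]]]'
python3 - <<'E'
from h import *
s,p,M=pose();print(p,M.round(3),s['contact_force'])
im,K,Rw,o=cam('wrist');save('w2.png',im)
im,K,Rw,o=cam('side');
print(proj([623.2,57,85],K,Rw,o));save('s5.png',im)
for d in spotter.place_of('pointer_tip','side')[:2]: print(d['conf'],onz(d['uv'],27,K,Rw,o))
E
```

```text
time_s: 8.2
eef_pos: [620.5, 56.3, 64.2]
eef_rot: [-3.133, 0.001, 1.461]
contact_force: [0.1, -0.7, -0.1]
width: 56.0
gripper_force: 0.0
time_s: 8.7
eef_pos: [623.5, 57.9, 69.0]
eef_rot: [-3.14, -0.0, 1.463]
contact_force: [-3.5, -0.2, 4.9]
width: 21.3
gripper_force: 30.0
time_s: 9.0
eef_pos: [623.4, 57.9, 69.0]
eef_rot: [-3.14, 0.0, 1.463]
contact_force: [-3.7, 0.6, 5.5]
width: 21.3
gripper_force: 30.0
[623.44967993  57.92506432  68.97931719] [[ 0.107  0.994 -0.001]
 [ 0.994 -0.107  0.   ]
 [-0.    -0.001 -1.   ]] [-3.73188155  0.60238659  5.52668458]
[299.20126389 250.57291912]
0.82 [625.98410038  80.63455649  27.        ]
```

```bash
python3 -m creep '[[[0,-0.2,0],[0,0,0]],[[0,-0.45,0],[0,0,0]],[[0,-0.7,0],[0,0,0]],[[0,-0.9,0],[0,0,0]],[[0,-1.05,0],[0,0,0]]]' 0 40
python3 -m creep '[[[0,0,0],[0,0,0]],[[0,0,0],[0,0,0]],[[0,0,0],[0,0,0]]]'
python3 - <<'E'
from h import *
s,p,M=pose();d=p-np.array([623.45,57.9,69]);print(p,d@[.994,-.108,0],s['contact_force'])
im,K,Rw,o=cam('wrist');save('w3.png',im)
im2,K,Rw,o=cam('side')
a=cv2.resize(im[60:260,230:410],None,fx=2.2,fy=2.2,interpolation=2);b=cv2.resize(im2[255:315,275:345],None,fx=5.6,fy=5.6,interpolation=2)
c=np.zeros((600,800,3),np.uint8);c[:a.shape[0],:a.shape[1]]=a;c[:b.shape[0],400:400+b.shape[1]]=b;save('c3.png',c)
E
```

```text
time_s: 9.65
eef_pos: [596.4, 60.9, 69.0]
eef_rot: [3.134, -0.0, 1.463]
contact_force: [7.8, -0.4, 0.7]
width: 21.5
gripper_force: 40.1
time_s: 9.95
eef_pos: [596.5, 60.9, 69.0]
eef_rot: [3.134, -0.0, 1.463]
contact_force: [6.5, -1.0, 0.2]
width: 21.4
gripper_force: 40.1
[596.47091071  60.91200848  69.0303483 ] -27.142511668327717 [ 6.45099378 -0.97205886  0.21613388]
```

View pics/c3.png

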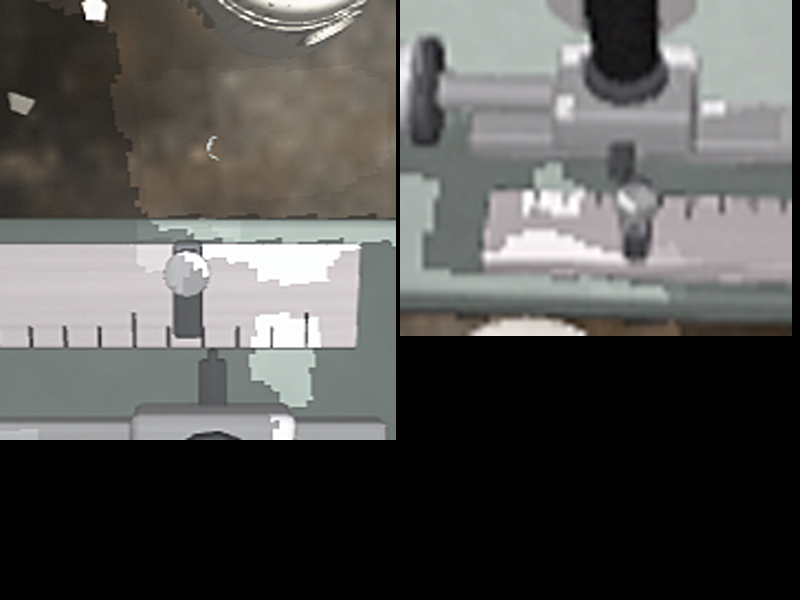

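The slide's nib (crop x≈212) is still about 6.4 mm short of the clip's middle (x≈187). The encoder agrees: 27.1 mm pulled of 33.4 mm.

```bash
python3 -m creep '[[[0,-0.1,0],[0,0,0]],[[0,-0.2,0],[0,0,0]],[[0,-0.22,0],[0,0,0]],[[0,-0.22,0],[0,0,0]],[[0,-0.22,0],[0,0,0]]]'
python3 - <<'E'
from h import *
s,p,M=pose();d=p-np.array([623.45,57.9,69]);print(p,d@[.994,-.108,0],s['contact_force'])
im,K,Rw,o=cam('wrist')
save('c4.png',cv2.resize(im[150:260,260:390],None,fx=4,fy=4,interpolation=2))
E
```

```text
time_s: 10.55
eef_pos: [590.3, 61.6, 69.0]
eef_rot: [3.134, -0.0, 1.463]
contact_force: [7.3, -0.8, 0.2]
width: 21.0
gripper_force: 40.1
[590.3303061   61.56426203  69.00651679] -33.316716036049755 [ 7.27159907 -0.84720487  0.20816946]
```

View pics/c4.png

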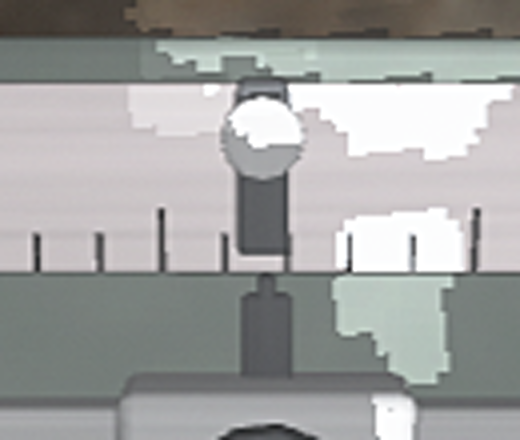

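The tip (crop x≈266) is within 1 mm of the clip's middle (x≈263). I check that it holds steady, then hand in.

```bash
python3 -m creep '[[[0,0,0],[0,0,0]],[[0,0,0],[0,0,0]],[[0,0,0],[0,0,0]],[[0,0,0],[0,0,0]],[[0,0,0],[0,0,0]]]' && python3 -c "
from rig import job;print(job.close_job())"
```

```text
time_s: 11.1
eef_pos: [590.3, 61.6, 69.0]
eef_rot: [3.134, -0.0, 1.463]
contact_force: [7.8, -0.2, 0.8]
width: 21.4
gripper_force: 40.1
the job is handed in; nothing more can be done
None
```

I pressed the pedal to its stop and let it come fully back up, then pulled the slide 33.3 mm so its pointer stands within about 1 mm of the clip's middle; the job was handed in at 11.1 s with the handle still held, and the piston, bolt tin and spray can were not touched.

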